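# Fill the peanut-sweet jar

### The job

Put the three cork-shaped peanut sweets from the tray into the glass jar, one at a time through its narrow neck so that each drops right down into the body of the jar. Then close the jar with its wooden lid, plug down in the neck and sitting flat on the rim, and let go. Leave the jar standing about where it is, and do not knock over or shift the cups, the napkin holder or the sugar jar.

Things in the scene. Friction and masses are not known exactly. Their poses are not given: they have to be found in the camera images.
- jar: clear glass jar standing loose on the counter, 1.2 kg, 190 mm tall; body 120 mm in diameter up to 122 mm height, then a shoulder narrowing to a straight neck (from 158 mm up) 50 mm in outer diameter and 40 mm in inner diameter, with a thin steel band round it; inner floor 6 mm up. Origin at the centre of the underside, z up
- jar_mouth (a point): centre of the jar's open mouth, level with the top of the rim, 190 mm above the jar's underside
- lid: round turned wooden lid, 60 g, standing knob up on the counter: from the bottom a tapering plug 10 mm high (26 mm in diameter at the bottom, 31 mm at the top), a disc 60 mm in diameter and 8 mm thick, and a knob 22 mm in diameter and 24 mm high; 42 mm in all. Origin at the centre of the plug's underside, z up through the knob. On the jar the disc's underside (10 mm above the origin) rests on the rim
- lid_knob (a point): centre of the top of the lid's knob, 42 mm above the lid's origin
- tray: shallow aluminium tray that does not move, 230 x 110 mm (its x and y), rim 12 mm high, walls 3 mm thick, floor 3 mm above the counter; origin at the centre of the underside. The three sweets stand on it in a rough row along its x, about 72 mm apart
- sweet_a_center (a point): a cork-shaped peanut sweet, a plain tan cylinder 30 mm in diameter and 40 mm tall, 30 g, standing upright on the tray floor; this point is its centre (20 mm above its underside), z along its axis. The three sweets are alike
- sweet_b_center (a point): a cork-shaped peanut sweet, a plain tan cylinder 30 mm in diameter and 40 mm tall, 30 g, standing upright on the tray floor; this point is its centre (20 mm above its underside), z along its axis. The three sweets are alike
- sweet_c_center (a point): a cork-shaped peanut sweet, a plain tan cylinder 30 mm in diameter and 40 mm tall, 30 g, standing upright on the tray floor; this point is its centre (20 mm above its underside), z along its axis. The three sweets are alike
- cups: bystander: upturned stack of white plastic cups, 72 mm in diameter, 125 mm tall; origin at the centre of the underside
- napkins: bystander: steel napkin holder 100 x 130 x 96 mm; origin at the centre of the underside
- sugar: bystander: closed glass sugar jar with a steel cap, 68 mm in diameter, 120 mm tall; origin at the centre of the underside

How it is judged:
On the way, in this order (a step that is already met when the one before it is completed fails the run):
1. a first sweet lies in the body of the jar (((horizontal distance between sweet_a_center and jar_mouth below 0.055 m and z of sweet_a_center in the frame of jar between 0 and 0.125 m) or (horizontal distance between sweet_b_center and jar_mouth below 0.055 m and z of sweet_b_center in the frame of jar between 0 and 0.125 m) or (horizontal distance between sweet_c_center and jar_mouth below 0.055 m and z of sweet_c_center in the frame of jar between 0 and 0.125 m))), for 0.2 s.
2. a second sweet has followed it ((((horizontal distance between sweet_a_center and jar_mouth below 0.055 m and z of sweet_a_center in the frame of jar between 0 and 0.125 m) and (horizontal distance between sweet_b_center and jar_mouth below 0.055 m and z of sweet_b_center in the frame of jar between 0 and 0.125 m)) or ((horizontal distance between sweet_a_center and jar_mouth below 0.055 m and z of sweet_a_center in the frame of jar between 0 and 0.125 m) and (horizontal distance between sweet_c_center and jar_mouth below 0.055 m and z of sweet_c_center in the frame of jar between 0 and 0.125 m)) or ((horizontal distance between sweet_b_center and jar_mouth below 0.055 m and z of sweet_b_center in the frame of jar between 0 and 0.125 m) and (horizontal distance between sweet_c_center and jar_mouth below 0.055 m and z of sweet_c_center in the frame of jar between 0 and 0.125 m)))), for 0.2 s.
3. the third sweet has followed (horizontal distance between each of sweet_a_center, sweet_b_center, sweet_c_center and jar_mouth below 0.055 m and z of sweet_a_center in the frame of jar between 0 and 0.125 m and z of sweet_b_center in the frame of jar between 0 and 0.125 m and z of sweet_c_center in the frame of jar between 0 and 0.125 m), for 0.2 s.
At the end, for the whole second after the job is handed in: All three sweets lie inside the jar's body (centres lower than 125 mm above its underside); the lid sits knob up, level within 0.1 rad, its plug in the neck (within 9 mm of the mouth's axis) and its disc down on the rim within 4 mm; jar and lid at rest, the jar upright within 0.05 rad (all of step 3 and horizontal distance between lid and jar_mouth below 0.009 m and z of lid in the frame of jar between 0.174 and 0.184 m and angle between lid's own z axis and vertical below 0.1 rad and angle between jar's own z axis and vertical below 0.05 rad and linear speed of each of lid, jar below 0.02 m/s); the robot touches nothing.
It fails at once if the jar tipped by more than 0.3 rad (angle between jar's own z axis and vertical above 0.3 rad).
It fails at once if the jar pushed more than 60 mm from its place (distance of jar from where it was at the start of the episode above 0.06 m).
It fails at once if the cups shifted more than 30 mm or knocked over (distance of cups from where it was at the start of the episode above 0.03 m or angle between cups's own z axis and vertical above 0.3 rad).
It fails at once if the napkins shifted more than 30 mm or knocked over (distance of napkins from where it was at the start of the episode above 0.03 m or angle between napkins's own z axis and vertical above 0.3 rad).
It fails at once if the sugar shifted more than 30 mm or knocked over (distance of sugar from where it was at the start of the episode above 0.03 m or angle between sugar's own z axis and vertical above 0.3 rad).
It also fails if it takes over 72 s, if anything falls off the work surface, if the arm or the gripper's body presses on something with over 40 N, if the wrist force passes 120 N, or if a joint passes its speed limit or range.

### The arm

A 7-joint arm with a two-finger parallel gripper is mounted at the origin on the work surface. World frame = base frame: x ahead of the robot, y to its left, z up, the work surface at z = 0. Lengths are in m, angles in rad, forces in N, time in s.
With the tool pointing down it reaches from about 0.4 to 0.9 m from the base axis. Payload 5.5 kg.
Tool frame: the origin (TCP) lies between the finger pads; the fingertips stand manip.tip_reach ahead of it and the grasp point (between the pads) lies 3 mm ahead of it (manip.tip_reach is the distance from the TCP to the fingertips, in m); z points along the fingers, y is the line along which they close (so a half turn about z gives the same grasp; the last joint's range is limited). The gripper opens to 85 mm and grips with 20 to 120 N. Pads are 22 mm wide; open, the fingers measure 114 mm over their backs; the gripper's body (76 mm by 85 mm) begins 54 mm behind the grasp point. The pads swing forward as they close: fully open they stand 13 mm farther back than shut.
Start: joints at [-0.84, 0.501, -0.427, 1.55, 0.221, 1.138, -0.21], TCP at [0.293, 0.58, 0.253] pointing down, gripper open.
Joint ranges: [-2.88, 2.88], [-0.31, 2.03], [-1.54, 1.56], [0.2, 2.42], [-1.41, 4.55], [0.19, 2.02], [-2.57, 2.57]. Speed limits (rad/s): [2.57, 2.57, 3.14, 3.14, 3.14, 3.14, 3.14].

### API

Orientations are given as a 3x3 rotation matrix whose columns are the frame's x, y, z axes.
In Python, from rig import telemetry, cams, order, manip gives the robot as it stands.
- The arm moves only by the tool play_rows, never from a script. Its argument "rows" is a list that holds one entry, the list of rows, each a list of 5 numbers: the shift along the tool's x, y, z in units of 25 mm (1.0 is 25 mm), then the turn about the tool's z in units of 5 degrees (1.0 is 5 degrees), then the opening, from -1 (shut) to 1 (fully open). In form: [[[dx, dy, dz, yaw, fingers], ...]]. A call has 1 to 8 rows; each row shifts and turns the commanded pose from where the row before left it, along the tool's axes as they then stand; what a row does not reach is not made up. A row lasts 1/12 s, in which the tool goes at most 41.7 mm and 7.16 degrees, less where a joint would pass 70% of its speed; a pose out of reach is approached as far as the arm can. A call is refused whole if a number of a shift passes 1 or a number of a turn 1, either way. A call with a gripper value outside its range is refused whole. The fingers move at their own pace and stop on an object; the grip force is fixed at half the most. Time passes only in rows, so rows that do not move let the fingers close. It gives the time, the measured TCP pose, the force, the opening and the grip force at its end, in the units of the state.
- telemetry.sense(): the state, without advancing time (a new reading comes with each control period).
- cams.grab_frame(name): name is "scene" or "side" or "wrist"; returns a dict with "pixels" (384x512x3 uint8, blue, green, red), "camera_matrix" (3x3 intrinsics, pixels), "rvec" (rotation vector, rad) and "tvec" (3), from world to camera coordinates, as OpenCV has them. Camera axes: x right, y down, z forward; pixel columns grow to the right and rows downward; lengths in m; the calibration is good to about 2 mm. A picture is of the moment at which its call begins. There is no depth.
- order.close_job(): hands the job in; it is judged then, once.
The state is a dict: "time_s": time; "q": joint angles; "dq": joint speeds; "joint_torque": joint torques, N m; "ee_pos": TCP position; "orientation": TCP orientation; "force": force on the tool from outside, world axes, zero at the start; "wrist_torque": the same for the moment, N m; "grip_width": finger opening in m; "gripper_force": force on a finger pad.
Only numpy, scipy, OpenCV 4.12 (cv2) and the standard library are available. Lean on these libraries where they do the work, as an engineer would, in place of code of your own. Each camera call takes 0.05 s, during which the arm holds its last target. There are 200 camera calls.

## Working session

There is one attempt and no reset: what is moved stays moved. The work goes in short steps, Python scripts to look and compute and a tool call to move; the robot and the scene stay as the last step left them, time stands still between calls to the robot, and variables do not carry over. Pictures are saved under pics/ and viewed, at most 10 in all, crops included, and the job is handed in when it is done.

Besides the shell and the picture viewer there is one more tool, called as a command line: name --argument value ..., lists and objects as JSON in quotes. play_rows: Moves the arm, as the interface text tells. Its arguments: {"type":"object","properties":{"rows":{"type":"array","items":{"type":"array","items":{"type":"array","items":{"type":"number"}}}}},"required":["rows"]}

```bash
mkdir -p pics; ls; cat > h.py <<'E'
import numpy as np, cv2
from rig import telemetry, cams, order, manip
def grab(n,save=None):
    f=cams.grab_frame(n)
    if save: cv2.imwrite('pics/'+save+'.png',f['pixels'])
    return f
def ray(f,u,v):
    R=cv2.Rodrigues(np.array(f['rvec'],float))[0];t=np.array(f['tvec'],float).ravel()
    d=R.T@np.linalg.solve(np.array(f['camera_matrix']),[u,v,1.]);return -R.T@t,d
def plane(f,u,v,z):
    c,d=ray(f,u,v);return c+d*(z-c[2])/d[2]
def proj(f,p):
    return cv2.projectPoints(np.array(p,float).reshape(-1,1,3),np.array(f['rvec'],float),np.array(f['tvec'],float),np.array(f['camera_matrix'],float),None)[0].reshape(-1,2)
def tri(rays):
    A=0;b=0
    for c,d in rays:
        d=d/np.linalg.norm(d);P=np.eye(3)-np.outer(d,d);A=A+P;b=b+P@c
    return np.linalg.solve(A,b)
E
python3 - <<'E'
from h import *
s=telemetry.sense()
print(s['time_s'],s['ee_pos'],np.round(s['orientation'],3),s['grip_width'],manip.tip_reach)
for n in('scene','side','wrist'):
    f=grab(n,n+'0');print(n,ray(f,256,192))
a=np.hstack([cv2.imread('pics/scene0.png'),cv2.imread('pics/side0.png')])
E
```

```text
pics
0.0 [0.29284561 0.57955181 0.25224809] [[-0.893  0.451 -0.001]
 [ 0.451  0.893 -0.002]
 [ 0.    -0.002 -1.   ]] 0.08555827272561407 0.022
scene (array([ 1.25116213, -0.56871254,  1.16967286]), array([-0.46945649,  0.43281564, -0.76974161]))
side (array([ 0.4621931 , -0.75792111,  1.02225924]), array([ 0.13925844,  0.63721137, -0.75803633]))
wrist (array([0.22073782, 0.61512968, 0.37087079]), array([ 0.28735031, -0.14908074, -0.94619018]))
```

View pics/scene0.png

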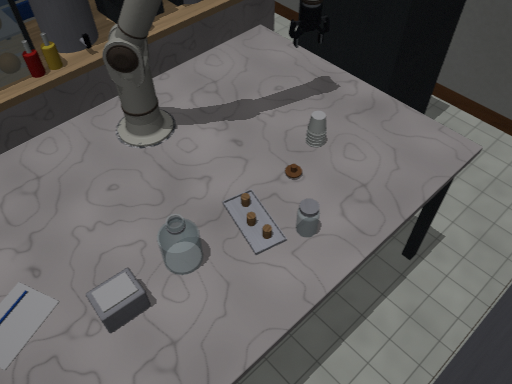

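View pics/side0.png

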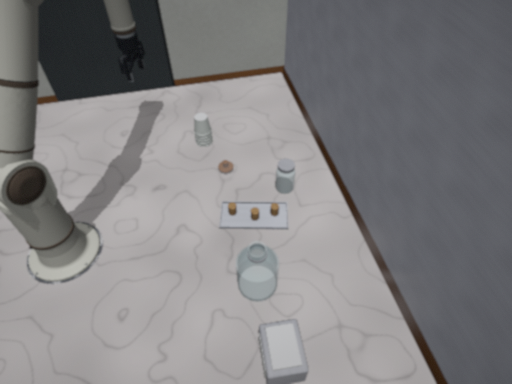

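The scene view shows the sweets at about (245,200), (251,218) and (267,231), the lid at (293,171), the jar mouth at (176,222), the sugar jar at (308,215) and the cups at (317,128). In the side view the jar mouth is at (257,251).

```bash
python3 - <<'E'
from h import *
F={}
B={}
for n,box in(('scene',(225,150,310,245)),('side',(210,155,295,225))):
    f=F[n]=grab(n);im=f['pixels'];hsv=cv2.cvtColor(im,cv2.COLOR_BGR2HSV)
    m=((hsv[...,0]<22)&(hsv[...,1]>85)).astype(np.uint8);k=np.zeros_like(m);k[box[1]:box[3],box[0]:box[2]]=1
    N,l,st,c=cv2.connectedComponentsWithStats(m*k)
    B[n]=[(c[i],st[i]) for i in range(1,N) if st[i][4]>15]
    for ci,s in B[n]:print(n,ci.round(1),s)
    x0,y0=(130,190) if n=='scene' else (215,225)
    cv2.imwrite(f'pics/{n}jar.png',np.hstack([cv2.resize(im[y0:y0+90,x0:x0+90],None,fx=5,fy=5,interpolation=2)]))
for a,_ in B['scene']:
  for b,_ in B['side']:
    ra,rb=ray(F['scene'],*a),ray(F['side'],*b);p=tri([ra,rb])
    e=np.linalg.norm(np.cross(p-ra[0],ra[1]/np.linalg.norm(ra[1])))
    if e<.006: print(a.round(),b.round(),p.round(4),round(e,4), plane(F['scene'],*a,.023).round(3),plane(F['side'],*b,.023).round(3))
a=cv2.imread('pics/scenejar.png')[:450,:400];b=cv2.imread('pics/sidejar.png')[:450,:400]
cv2.imwrite('pics/jars.png',np.hstack([a,b]))
E
```

```text
scene [293.1 170.8] [285 164  17  14 178]
scene [244.8 199.3] [241 193   8  14  89]
scene [250.6 218.5] [247 212   8  14  97]
scene [266.5 231.3] [263 225   8  14  99]
side [231.8 207.8] [229 203   6  11  56]
side [274.2 208.7] [272 204   6  11  57]
side [254.5 213.4] [252 209   6  10  57]
[245. 199.] [232. 208.] [0.5494 0.0288 0.0243] 0.0014 [0.549 0.028 0.023] [0.549 0.031 0.023]
[251. 218.] [254. 213.] [ 0.6196 -0.0105  0.023 ] 0.0005 [ 0.62  -0.011  0.023] [ 0.62  -0.01   0.023]
[267. 231.] [274. 209.] [ 0.6897 -0.0071  0.0233] 0.0012 [ 0.69  -0.008  0.023] [ 0.69  -0.005  0.023]
```

View pics/jars.png

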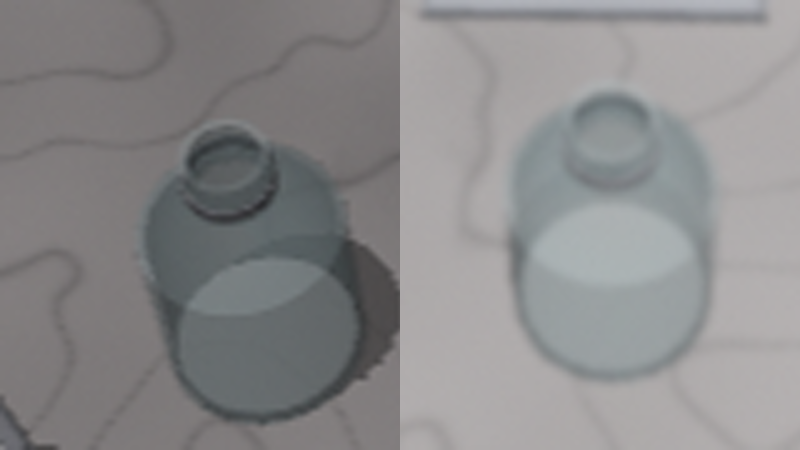

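The left crop shows the rim ellipse centred near (227,157), which is scene pixel (175.4,221.4). The right crop shows it near (612,123), which is side pixel (257.4,249.6). The jar floor is at scene (184,257.6) and side (257.2,283.4).

```bash
python3 - <<'E'
from h import *
s=grab('scene');d=grab('side');im=d['pixels']
print('rim',tri([ray(s,175.4,221.4),ray(d,257.4,249.6)]),plane(s,175.4,221.4,.19),plane(d,257.4,249.6,.19))
print('floor',plane(s,184,257.6,.006),plane(d,257.2,283.4,.006))
hsv=cv2.cvtColor(im,cv2.COLOR_BGR2HSV)
m=((hsv[...,0]<22)&(hsv[...,1]>50)).astype(np.uint8)[150:182,205:245]
N,l,st,c=cv2.connectedComponentsWithStats(m);i=1+np.argmax(st[1:,4]);p=c[i]+[205,150];print('lidpx',p,st[i])
print('lid',tri([ray(s,293.1,170.8),ray(d,*p)]),plane(s,293.1,170.8,.02),plane(d,*p,.02))
print('sugar',plane(s,307,232,0),'cups',plane(s,314,142,0))
hs=cv2.cvtColor(s['pixels'],cv2.COLOR_BGR2HSV)
tc=[(224,205),(250,192),(285,236),(260,250)]
print('tray corners',[plane(s,*t,.012).round(3)[:2] for t in tc])
E
```

```text
rim [ 0.57549676 -0.24616031  0.18247828] [ 0.57998248 -0.24753801  0.19      ] [ 0.57472371 -0.25196579  0.19      ]
floor [ 0.58097077 -0.24848252  0.006     ] [ 0.57280725 -0.25378877  0.006     ]
lidpx [225.35652174 166.24347826] [ 14  11  14  11 115]
lid [0.56289666 0.24363327 0.01186476] [0.56820374 0.23712822 0.02      ] [0.56193033 0.23649786 0.02      ]
sugar [0.7681366  0.09453215 0.        ] cups [0.50843668 0.41333388 0.        ]
tray corners [array([ 0.514, -0.032]), array([0.531, 0.067]), array([0.737, 0.027]), array([ 0.721, -0.065])]
```

play_rows --rows '[[[0,0,0,-0.9,0.4],[0,0,0,-0.9,0.4],[0,0,0,-0.9,0.4],[0,0,0,-0.9,0.4],[0,0,0,-0.9,0.4],[0,0,0,-0.86,0.4],[0,0,0,0,0.4]]]'

```text
time_s: 0.93
ee_pos: [0.2931, 0.5801, 0.2532]
orientation: [[-1.0, -0.002, -0.0], [-0.002, 1.0, -0.0], [0.0, -0.0, -1.0]]
force: [-0.6, -0.4, 0.6]
grip_width: 0.0599
gripper_force: 0.0
```

play_rows --rows '[[[-0.45,-1,0,0,0.4],[-0.45,-1,0,0,0.4],[-0.45,-1,0,0,0.4],[-0.45,-1,0,0,0.4],[-0.45,-1,0,0,0.4],[-0.45,-1,0,0,0.4],[-0.45,-1,0,0,0.4],[-0.45,-1,0,0,0.4]]]'

```text
time_s: 1.6
ee_pos: [0.3835, 0.3789, 0.2535]
orientation: [[-1.0, 0.003, 0.0], [0.003, 1.0, 0.0], [-0.0, 0.0, -1.0]]
force: [1.1, -0.2, -0.3]
grip_width: 0.06
gripper_force: 0.0
```

play_rows --rows '[[[-0.45,-1,0.3,0,0.4],[-0.45,-1,0.3,0,0.4],[-0.45,-1,0.3,0,0.4],[-0.45,-1,0.3,0,0.4],[-0.45,-1,0.3,0,0.4],[-0.45,-1,0.3,0,0.4],[-0.45,-1,0.3,0,0.4],[-0.45,-1,0.3,0,0.4]]]'

```text
time_s: 2.27
ee_pos: [0.4736, 0.179, 0.1932]
orientation: [[-1.0, 0.003, 0.001], [0.003, 1.0, 0.0], [-0.001, 0.0, -1.0]]
force: [1.8, -0.2, -0.4]
grip_width: 0.0596
gripper_force: 0.0
```

play_rows --rows '[[[-0.45,-1,0.3,0,0.4],[-0.45,-1,0.3,0,0.4],[-0.45,-1,0.3,0,0.4],[-0.45,-1,0.3,0,0.4],[-0.45,-1,0.3,0,0.4],[-0.45,-1,0.3,0,0.4],[0,0,0,0,0.4],[0,0,0,0,0.4]]]'

```text
time_s: 2.93
ee_pos: [0.5408, 0.0279, 0.1478]
orientation: [[-1.0, 0.006, -0.001], [0.006, 1.0, -0.001], [0.001, -0.001, -1.0]]
force: [0.0, 0.1, 0.7]
grip_width: 0.0603
gripper_force: 0.0
```

```bash
python3 - <<'E'
from h import *
f=grab('wrist','w1');s=telemetry.sense()
print(s['time_s'],s['ee_pos'],np.round(s['orientation'],3),s['grip_width'])
for n,p in(('a',(.549,.029,.023)),('b',(.62,-.0105,.023)),('c',(.69,-.007,.023)),('jar',(.577,-.25,.19))):print(n,proj(f,p))
E
```

```text
2.9833 [0.54050149 0.0298672  0.14811856] [[-1.     0.003 -0.   ]
 [ 0.003  1.     0.   ]
 [ 0.     0.    -1.   ]] 0.059985505638570136
a [[259.45523063 198.70494712]]
b [[216.93880172 271.14986944]]
c [[223.76571334 331.87861364]]
jar [[-509.4345559  435.0458479]]
```

View pics/w1.png

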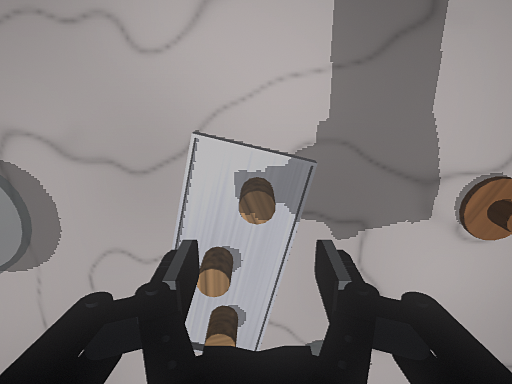

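The wrist view shows sweet a near (257,200) with its top at (258,208), against a prediction of (259,199), so the measured position is good. I'll descend and grip it.

play_rows --rows '[[[-0.34,-0.03,0.5,0,0.4],[0,0,1,0,0.4],[0,0,1,0,0.4],[0,0,1,0,0.4],[0,0,0.82,0,0.4],[0,0,0,0,-0.2],[0,0,0,0,-1],[0,0,0,0,-1]]]'

```text
time_s: 3.65
ee_pos: [0.5498, 0.0307, 0.0416]
orientation: [[-1.0, -0.001, 0.001], [-0.001, 1.0, 0.001], [-0.001, 0.001, -1.0]]
force: [0.6, -1.4, 0.6]
grip_width: 0.0278
gripper_force: 59.1
```

play_rows --rows '[[[0,0,0,0,-1],[0,0,0,0,-1],[0,0,-0.5,0,-1],[0,0,-1,0,-1],[0,0,-1,0,-1],[0,0,-1,0,-1],[0,0,0,0,-1]]]'

```text
time_s: 4.23
ee_pos: [0.5529, 0.0298, 0.1342]
orientation: [[-1.0, 0.0, 0.01], [0.0, 1.0, 0.0], [-0.01, 0.0, -1.0]]
force: [1.4, -0.0, 0.5]
grip_width: 0.0287
gripper_force: 59.1
```

```bash
python3 - <<'E'
from h import *
f=grab('wrist','w2');s=telemetry.sense()
print(s['time_s'],s['ee_pos'],s['grip_width'],s['gripper_force'],s['force'])
print(proj(f,s['ee_pos']+[0,0,-.02]))
E
```

```text
4.2833 [0.55185575 0.02959152 0.1321775 ] 0.02823163631283278 59.14634048938751 [-0.00761372  0.35195195 -0.40176015]
[[258.5620129  249.41526202]]
```

View pics/w2.png

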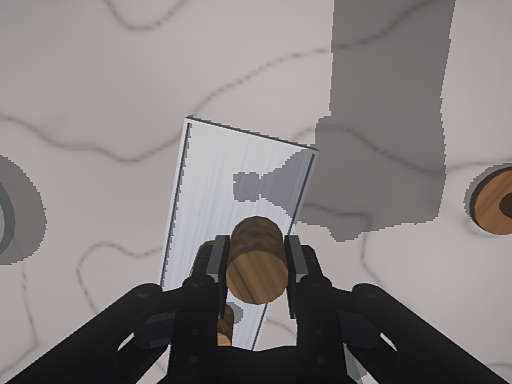

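play_rows --rows '[[[0,-0.4,-1,0,-1],[0,-1,-1,0,-1],[-0.2,-1,-1,0,-1],[-0.2,-1,-1,0,-1],[-0.2,-1,-0.9,0,-1],[-0.2,-1,0,0,-1],[-0.2,-1,0,0,-1],[0,-1,0,0,-1]]]'

```text
time_s: 4.95
ee_pos: [0.5745, -0.1568, 0.251]
orientation: [[-1.0, 0.0, 0.001], [0.0, 1.0, -0.0], [-0.001, -0.0, -1.0]]
force: [-0.4, -0.2, -0.9]
grip_width: 0.028
gripper_force: 59.2
```

play_rows --rows '[[[0,-1,0,0,-1],[0,0,0,0,-1],[0,0,0,0,-1]]]'

```text
time_s: 5.2
ee_pos: [0.573, -0.1829, 0.2498]
orientation: [[-1.0, 0.004, -0.001], [0.004, 1.0, -0.0], [0.001, -0.0, -1.0]]
force: [1.0, 0.2, -1.1]
grip_width: 0.0278
gripper_force: 59.2
```

```bash
python3 - <<'E'
from h import *
f=grab('wrist','w3');s=telemetry.sense()
print(s['time_s'],s['ee_pos'],s['grip_width'],s['gripper_force'],s['force'])
print('top exp',proj(f,s['ee_pos']+[0,0,.002]),'mouth exp',proj(f,(.577,-.25,.19)))
print(f['camera_matrix'][0])
E
```

```text
5.25 [ 0.57341172 -0.18083919  0.24990913] 0.02795614254664491 59.24789607524872 [-0.16055545  0.59464107 -1.18051688]
top exp [[264.07188631 279.84200744]] mouth exp [[154.40799127 227.62692011]]
[304.71542442   0.         256.65896029]
```

View pics/w3.png

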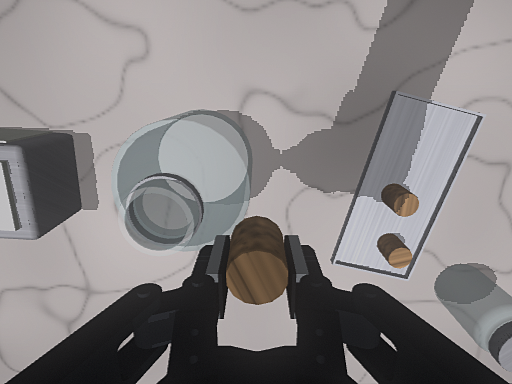

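The wrist view shows the sweet held with its top near (257,273), and the jar rim near (162,213). The prediction was (154,228), so I'll check more closely.

```bash
python3 - <<'E'
from h import *
f=grab('wrist');s=telemetry.sense();im=f['pixels']
print(s['ee_pos'],np.round(s['orientation'],4).tolist(), ray(f,256,192))
k=6;g=cv2.resize(im[165:262,110:215],None,fx=k,fy=k,interpolation=2)
t=np.linspace(0,2*np.pi,60)
for r,z,c in((.025,.19,(0,0,255)),(.02,.19,(0,255,0))):
    P=proj(f,np.c_[.577+r*np.cos(t),-.25+r*np.sin(t),z+0*t]);P=((P-[110,165]+.5)*k).astype(int)
    cv2.polylines(g,[P],True,c,1)
cv2.imwrite('pics/w4.png',g);print(g.shape)
hsv=cv2.cvtColor(im,cv2.COLOR_BGR2HSV);m=((hsv[...,0]<22)&(hsv[...,1]>85)&(hsv[...,2]>95)).astype(np.uint8)
m[:200]=0;m[:,:225]=0;m[:,300:]=0
c=max(cv2.findContours(m,0,1)[0],key=cv2.contourArea);print(cv2.boundingRect(c),cv2.fitEllipse(c))
E
```

```text
[ 0.57375728 -0.17961747  0.25003382] [[-1.0, -0.0005, -0.0006], [-0.0005, 1.0, 0.001], [0.0006, 0.001, -1.0]] (array([ 0.49257902, -0.18208335,  0.36850377]), array([ 0.32292875, -0.0017715 , -0.9464592 ]))
(582, 630, 3)
(234, 251, 51, 53) ((259.52264404296875, 275.9108581542969), (34.3735466003418, 55.4178352355957), 149.470947265625)
```

View pics/w4.png

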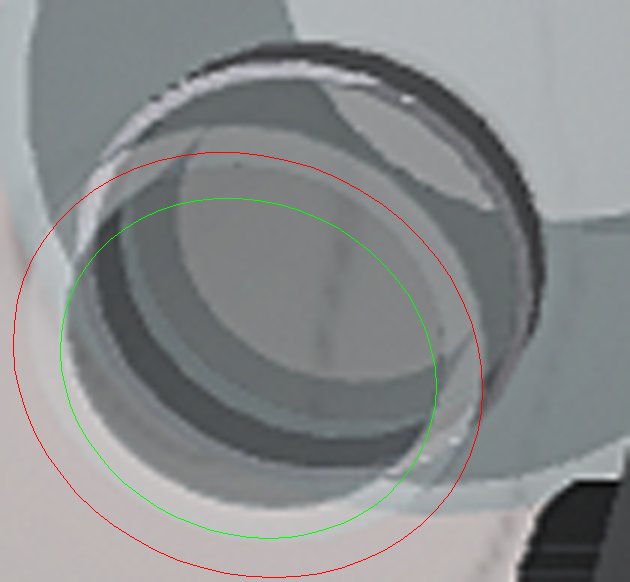

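The rim's inner edge in the crop spans x 68–445 and y 165–508. That is about 1 px right of and 5 px above the prediction, or roughly −3.5 mm in x. The held sweet shows a similar bias, so the aim is TCP (0.576, −0.249).

play_rows --rows '[[[-0.1,-0.9,0,0,-1],[0,-0.9,0,0,-1],[0,-0.92,0,0,-1],[0,0,0,0,-1],[0,0,0.4,0,-1],[0,0,0.4,0,-1],[0,0,0,0,-1]]]'

```text
time_s: 5.88
ee_pos: [0.5754, -0.2455, 0.2272]
orientation: [[-1.0, -0.003, -0.004], [-0.003, 1.0, 0.003], [0.004, 0.003, -1.0]]
force: [-0.8, -0.6, -0.5]
grip_width: 0.0283
gripper_force: 59.3
```

```bash
python3 - <<'E'
from h import *
s=telemetry.sense();print(s['time_s'],s['ee_pos'],s['force'])
a=grab('scene')['pixels'][185:260,135:215];b=grab('side')['pixels'][200:275,220:300]
cv2.imwrite('pics/c1.png',np.hstack([cv2.resize(i,None,fx=5,fy=5,interpolation=2) for i in(a,b)]))
E
```

```text
5.8833 [ 0.57535528 -0.24550721  0.22719001] [-0.82352887 -0.56583228 -0.45492665]
```

View pics/c1.png

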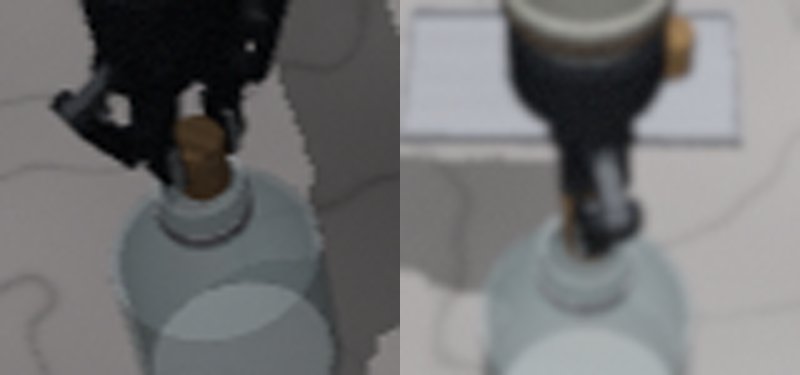

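The crops show the sweet entering the neck, centred in both views: about 203 against a neck centre of 205, and about 587 against 585. I'll lower it a little and release.

play_rows --rows '[[[0,-0.05,0.2,0,-1],[0,0,0.2,0,-1],[0,0,0,0,-1],[0,0,0,0,-1]]]'

```text
time_s: 6.32
ee_pos: [0.5763, -0.2497, 0.2198]
orientation: [[-1.0, -0.0, -0.001], [-0.0, 1.0, 0.0], [0.001, 0.0, -1.0]]
force: [-0.1, -0.2, -0.1]
grip_width: 0.0282
gripper_force: 59.3
```

play_rows --rows '[[[0,0,0,0,0.4],[0,0,0,0,0.4],[0,0,0,0,0.4],[0,0,-1,0,0.4],[0,0,-1,0,0.4],[0,0.5,0,0,0.4],[0,1,0,0,0.4],[0,1,0,0,0.4]]]'

```text
time_s: 6.98
ee_pos: [0.5766, -0.1879, 0.271]
orientation: [[-1.0, 0.003, 0.002], [0.003, 1.0, -0.001], [-0.002, -0.001, -1.0]]
force: [-0.3, 0.6, -0.2]
grip_width: 0.0601
gripper_force: 0.0
```

```bash
cat > chk.py <<'E'
from h import *
s=telemetry.sense();print(s['time_s'],s['ee_pos'],s['grip_width'],s['force'])
for n,box in(('scene',(145,190,220,285)),('side',(225,225,300,310))):
    f=grab(n);im=f['pixels'];hsv=cv2.cvtColor(im,cv2.COLOR_BGR2HSV)
    m=((hsv[...,0]<25)&(hsv[...,1]>50)).astype(np.uint8);k=np.zeros_like(m);k[box[1]:box[3],box[0]:box[2]]=1
    N,l,st,c=cv2.connectedComponentsWithStats(m*k)
    for i in range(1,N):
        if st[i][4]>10: print(n,c[i].round(1),st[i][4],'at z=.026:',plane(f,*c[i],.026).round(3))
E
python3 chk.py
```

```text
6.9833 [ 0.57662893 -0.18791846  0.27100106] 0.06007270814524833 [-0.3374149   0.60781547 -0.24330177]
```

```bash
cat > chk.py <<'E'
from h import *
s=telemetry.sense();print(s['time_s'],s['ee_pos'],s['grip_width'],s['force'])
for n,box in(('scene',(145,190,220,285)),('side',(225,225,300,310))):
    f=grab(n);im=f['pixels'].astype(int);o=cv2.imread(f'pics/{n}0.png').astype(int)
    w=lambda a:a[...,2]-a[...,0]
    m=((w(im)-w(o))>8).astype(np.uint8);k=np.zeros_like(m);k[box[1]:box[3],box[0]:box[2]]=1
    N,l,st,c=cv2.connectedComponentsWithStats(m*k)
    for i in range(1,N):
        if st[i][4]>10: print(n,c[i].round(1),st[i],'at z=.02:',plane(f,*c[i],.02).round(3))
E
python3 chk.py
```

```text
7.0833 [ 0.57746424 -0.18110677  0.27081088] 0.059553676268354 [ 0.86499954 -0.06012607  0.4934366 ]
scene [175.  257.5] [168 252  15  12 135] at z=.02: [ 0.57  -0.272  0.02 ]
side [259.5 286.3] [255 279  10  15 110] at z=.02: [ 0.576 -0.271  0.02 ]
```

play_rows --rows '[[[-0.24,1,0,0,0.4],[-0.25,1,0,0,0.4],[-0.25,1,0.8,0,0.4],[-0.25,1,1,0,0.4],[-0.25,1,1,0,0.4],[-0.25,1,1,0,0.4],[-0.25,1.0,1,0,0.4],[0,0.04,1,0,0.4]]]'

```text
time_s: 7.85
ee_pos: [0.6214, -0.0052, 0.1244]
orientation: [[-1.0, -0.005, 0.002], [-0.005, 1.0, 0.004], [-0.002, 0.004, -1.0]]
force: [-0.1, 1.8, -0.0]
grip_width: 0.0599
gripper_force: 0.0
```

play_rows --rows '[[[0,0,1,0,0.4],[0,0,0,0,0.4],[0,0,0,0,0.4]]]'

```text
time_s: 8.1
ee_pos: [0.619, -0.0128, 0.0989]
orientation: [[-1.0, 0.002, -0.004], [0.002, 1.0, -0.001], [0.004, -0.001, -1.0]]
force: [-0.4, -0.1, 0.2]
grip_width: 0.0598
gripper_force: 0.0
```

```bash
cat > see.py <<'E'
from h import *
import sys
P=[];
for i in range(3):
    f=grab('wrist',sys.argv[1]);P.append(telemetry.sense()['ee_pos'])
print(telemetry.sense()['time_s'],np.round(P,4).tolist(),np.mean(P,0).round(4))
hsv=cv2.cvtColor(f['pixels'],cv2.COLOR_BGR2HSV);m=((hsv[...,0]<22)&(hsv[...,1]>85)).astype(np.uint8)
N,l,st,c=cv2.connectedComponentsWithStats(m)
z=float(sys.argv[2])
for i in range(1,N):
    if st[i][4]>200: print(c[i].round(1),st[i],plane(f,*c[i],z).round(4))
for p in((.62,-.0105,.023),(.69,-.007,.023)):print(proj(f,p))
E
python3 see.py w5 .023
```

```text
8.25 [[0.6203, -0.0127, 0.1006], [0.6212, -0.0126, 0.1017], [0.6216, -0.0124, 0.1022]] [ 0.621  -0.0126  0.1015]
[264.6 218.4] [250 198  32  41 988] [ 0.6276 -0.0083  0.023 ]
[263.5 307.5] [ 244  291   40   34 1040] [ 0.7037 -0.0086  0.023 ]
[[261.49405704 208.39116341]]
[[265.72364224 292.83622615]]
```

```bash
python3 - <<'E'
from h import *
f=grab('wrist');s=telemetry.sense();print(s['ee_pos'])
t=np.linspace(0,2*np.pi,60);q=[]
for x in(.616,.62,.624,.628):
    P=proj(f,np.r_[[[x+.015*np.cos(a),-.0105+.015*np.sin(a),z] for a in t for z in(.003,.043)]]).astype(np.float32)
    print(x,cv2.boundingRect(P),cv2.boundingRect(P[1::2]))
im=f['pixels'];print(im[185:250:4,265].tolist())
hsv=cv2.cvtColor(im,cv2.COLOR_BGR2HSV)
for S in(40,85):
    m=((hsv[...,0]<25)&(hsv[...,1]>S)).astype(np.uint8);N,l,st,c=cv2.connectedComponentsWithStats(m);print([k.tolist() for k in st[1:] if k[4]>200])
E
```

```text
[ 0.62166228 -0.01223951  0.10240961]Traceback (most recent call last):
  File "<stdin>", line 6, in <module>
cv2.error: OpenCV(4.12.0) /io/opencv/modules/imgproc/src/geometry.cpp:711: error: (-215:Assertion failed) npoints >= 0 && (depth == CV_32F || depth == CV_32S) in function 'pointSetBoundingRect'
```

```bash
python3 - <<'E'
from h import *
f=grab('wrist');s=telemetry.sense();print(s['ee_pos'])
t=np.linspace(0,2*np.pi,60)
for x in(.616,.62,.624,.628):
    P=proj(f,[[x+.015*np.cos(a),-.0105+.015*np.sin(a),z] for a in t for z in(.003,.043)])
    print(x,np.r_[P.min(0),P.max(0)].round(),'top',np.r_[P[1::2].min(0),P[1::2].max(0)].round())
im=f['pixels'];hsv=cv2.cvtColor(im,cv2.COLOR_BGR2HSV)
print([(r,*im[r,265].tolist()) for r in range(180,250,4)])
for S in(40,85):
    m=((hsv[...,0]<25)&(hsv[...,1]>S)).astype(np.uint8);N,l,st,c=cv2.connectedComponentsWithStats(m);print([k.tolist() for k in st[1:] if k[4]>200])
E
```

```text
[ 0.62150732 -0.01208131  0.10234406]
0.616 [238. 173. 285. 235.] top [238. 191. 285. 235.]
0.62 [238. 179. 285. 240.] top [238. 197. 285. 240.]
0.624 [238. 184. 285. 246.] top [238. 203. 285. 246.]
0.628 [238. 189. 285. 251.] top [238. 209. 285. 251.]
[(180, 108, 107, 109), (184, 52, 59, 67), (188, 51, 57, 65), (192, 55, 64, 75), (196, 48, 54, 63), (200, 64, 80, 98), (204, 62, 79, 96), (208, 63, 79, 97), (212, 61, 78, 96), (216, 63, 78, 96), (220, 61, 77, 94), (224, 60, 76, 94), (228, 61, 76, 94), (232, 61, 76, 93), (236, 44, 62, 80), (240, 187, 179, 179), (244, 187, 180, 179), (248, 186, 178, 177)]
[[237, 180, 45, 58, 2088], [243, 261, 41, 63, 2089]]
[[237, 197, 44, 41, 1087], [244, 290, 39, 33, 1032]]
```

The proper silhouette (237–282, 180–238) matches the prediction, so sweet b is at (0.6195, −0.0115). I'll grip it and take it to the jar.

play_rows --rows '[[[0.07,0,0.5,0,0.4],[0,0,1,0,0.4],[0,0,0.96,0,0.4],[0,0,0,0,0.4],[0,0,0,0,-1],[0,0,0,0,-1],[0,0,0,0,-1],[0,0,0,0,-1]]]'

```text
time_s: 9.02
ee_pos: [0.6197, -0.0113, 0.0405]
orientation: [[-1.0, 0.0, 0.003], [0.0, 1.0, 0.0], [-0.003, 0.0, -1.0]]
force: [-1.8, 0.3, -0.9]
grip_width: 0.0282
gripper_force: 59.1
```

play_rows --rows '[[[0,0,-0.5,0,-1],[0,0,-1,0,-1],[0,0,-1,0,-1],[0,-0.5,-1,0,-1],[0.22,-1,-1,0,-1],[0.22,-1,-1,0,-1],[0.22,-1,-1,0,-1],[0.22,-1,-1,0,-1]]]'

```text
time_s: 9.68
ee_pos: [0.596, -0.1248, 0.2293]
orientation: [[-1.0, -0.001, 0.002], [-0.001, 1.0, -0.0], [-0.002, -0.0, -1.0]]
force: [-0.5, -0.7, -0.8]
grip_width: 0.0282
gripper_force: 59.1
```

play_rows --rows '[[[0.22,-1,-0.9,0,-1],[0.22,-1,0,0,-1],[0.22,-1,0,0,-1],[0.2,-1,0,0,-1],[0,-0.5,0,0,-1],[0,0,0,0,-1],[0,0,0,0,-1]]]'

```text
time_s: 10.27
ee_pos: [0.575, -0.236, 0.2494]
orientation: [[-1.0, 0.001, 0.001], [0.001, 1.0, 0.001], [-0.001, 0.001, -1.0]]
force: [-0.2, 0.2, -0.4]
grip_width: 0.0283
gripper_force: 59.2
```

```bash
python3 see.py w6 .2
```

```text
10.4167 [[0.5754, -0.2344, 0.2492], [0.5756, -0.2337, 0.249], [0.5756, -0.2336, 0.2489]] [ 0.5755 -0.2339  0.249 ]
[256.6 269.6] [ 226  229   62   76 3483] [ 0.6041 -0.2349  0.2   ]
[440.7 256.4] [429 246  24  21 377] [ 0.5943 -0.1196  0.2   ]
[[442.58548433 198.18392027]]
[[434.57370043 249.67457804]]
```

play_rows --rows '[[[-0.02,-0.6,0,0,-1],[0,0,0,0,-1],[0,0,0.4,0,-1],[0,0,0.3,0,-1],[0,0,0.3,0,-1],[0,0,0.2,0,-1],[0,0,0,0,-1],[0,0,0,0,-1]]]'

```text
time_s: 11.08
ee_pos: [0.575, -0.2509, 0.218]
orientation: [[-1.0, -0.0, -0.001], [-0.0, 1.0, 0.001], [0.001, 0.001, -1.0]]
force: [-1.2, 0.3, -0.1]
grip_width: 0.0282
gripper_force: 59.2
```

play_rows --rows '[[[0,0,0,0,0.4],[0,0,0,0,0.4],[0,0,0,0,0.4],[0,0,-1,0,0.4],[0,0,-1,0,0.4],[0,0.5,0,0,0.4],[0,1,0,0,0.4],[0,1,0,0,0.4]]]'

```text
time_s: 11.75
ee_pos: [0.5755, -0.1894, 0.2697]
orientation: [[-1.0, 0.003, 0.002], [0.003, 1.0, -0.001], [-0.002, -0.001, -1.0]]
force: [1.4, 0.2, -1.1]
grip_width: 0.0599
gripper_force: 0.0
```

```bash
python3 chk.py
```

```text
11.75 [ 0.5754968  -0.18935563  0.26968772] 0.059889433813315705 [ 1.42279362  0.21170644 -1.1086814 ]
scene [191.  249.2] [184 243  15  14 129] at z=.02: [ 0.58  -0.219  0.02 ]
scene [174.4 259. ] [167 253  16  14 135] at z=.02: [ 0.573 -0.276  0.02 ]
side [257.  269.9] [253 262   9  17 127] at z=.02: [ 0.581 -0.218  0.02 ]
side [259.7 287.5] [255 280  11  16 125] at z=.02: [ 0.575 -0.275  0.02 ]
```

Both sweets are in the jar. Next is sweet c.

play_rows --rows '[[[-0.65,1,0,0,0.4],[-0.65,1,0,0,0.4],[-0.65,1,0.8,0,0.4],[-0.65,1,1,0,0.4],[-0.65,1,1,0,0.4],[-0.65,1,1,0,0.4],[-0.68,1.0,1,0,0.4],[0,0.2,1,0,0.4]]]'

```text
time_s: 12.52
ee_pos: [0.6927, -0.0014, 0.1231]
orientation: [[-1.0, -0.006, 0.004], [-0.006, 1.0, 0.005], [-0.004, 0.005, -1.0]]
force: [-0.2, 2.2, -0.1]
grip_width: 0.0599
gripper_force: 0.0
```

play_rows --rows '[[[0,0,1,0,0.4],[0,0,0,0,0.4],[0,0,0,0,0.4]]]'

```text
time_s: 12.77
ee_pos: [0.6885, -0.0093, 0.0972]
orientation: [[-1.0, 0.0, -0.004], [0.0, 1.0, -0.0], [0.004, -0.0, -1.0]]
force: [0.9, -1.5, 0.1]
grip_width: 0.0593
gripper_force: 0.0
```

```bash
cat > see2.py <<'E'
from h import *
P=[]
for i in range(3):
    f=grab('wrist');P.append(telemetry.sense()['ee_pos'])
print(telemetry.sense()['time_s'],np.mean(P,0).round(4))
t=np.linspace(0,2*np.pi,60)
P=proj(f,[[.69+.015*np.cos(a),-.007+.015*np.sin(a),z] for a in t for z in(.003,.043)])
print('exp',np.r_[P.min(0),P.max(0)].round())
hsv=cv2.cvtColor(f['pixels'],cv2.COLOR_BGR2HSV)
m=((hsv[...,0]<25)&(hsv[...,1]>40)).astype(np.uint8);N,l,st,c=cv2.connectedComponentsWithStats(m);print([[k[0],k[1],k[0]+k[2],k[1]+k[3]] for k in st[1:] if k[4]>200])
E
python3 see2.py
```

```text
12.9167 [ 0.6908 -0.0098  0.1003]
exp [239. 180. 287. 243.]
[[np.int32(237), np.int32(181), np.int32(283), np.int32(240)]]
```

play_rows --rows '[[[0.04,0.04,0.5,0,0.4],[0,0,1,0,0.4],[0,0,0.9,0,0.4],[0,0,0,0,0.4],[0,0,0,0,-1],[0,0,0,0,-1],[0,0,0,0,-1],[0,0,0,0,-1]]]'

```text
time_s: 13.58
ee_pos: [0.6904, -0.0078, 0.041]
orientation: [[-1.0, 0.0, 0.004], [0.0, 1.0, 0.0], [-0.004, 0.0, -1.0]]
force: [0.1, 0.4, 4.6]
grip_width: 0.028
gripper_force: 59.3
```

play_rows --rows '[[[0,0,-0.5,0,-1],[0,0,-1,0,-1],[0,0,-1,0,-1],[0.2,-0.5,-1,0,-1],[0.5,-1,-1,0,-1],[0.55,-1,-1,0,-1],[0.55,-1,-1,0,-1],[0.55,-1,-1,0,-1]]]'

```text
time_s: 14.25
ee_pos: [0.6294, -0.1213, 0.229]
orientation: [[-1.0, -0.0, 0.001], [-0.0, 1.0, -0.001], [-0.001, -0.001, -1.0]]
force: [0.7, -0.2, -0.5]
grip_width: 0.0283
gripper_force: 59.1
```

play_rows --rows '[[[0.55,-1,-0.9,0,-1],[0.55,-1,0,0,-1],[0.55,-1,0,0,-1],[0.56,-1,0,0,-1],[0,-0.55,0,0,-1],[0,0,0,0,-1],[0,0,0,0,-1]]]'

```text
time_s: 14.83
ee_pos: [0.575, -0.2345, 0.2498]
orientation: [[-1.0, 0.002, 0.001], [0.002, 1.0, -0.0], [-0.001, -0.0, -1.0]]
force: [0.0, 0.5, -0.4]
grip_width: 0.0278
gripper_force: 59.2
```

```bash
python3 see.py w7 .2 | head -1
```

```text
14.9833 [[0.5755, -0.2328, 0.2495], [0.5758, -0.2319, 0.2493], [0.5758, -0.2316, 0.2491]] [ 0.5757 -0.2321  0.2493]
```

play_rows --rows '[[[-0.01,-0.67,0,0,-1],[0,0,0,0,-1],[0,0,0.4,0,-1],[0,0,0.3,0,-1],[0,0,0.3,0,-1],[0,0,0.2,0,-1],[0,0,0,0,-1],[0,0,0,0,-1]]]'

```text
time_s: 15.65
ee_pos: [0.5747, -0.2502, 0.218]
orientation: [[-1.0, -0.001, -0.001], [-0.001, 1.0, 0.001], [0.001, 0.001, -1.0]]
force: [-0.5, -0.0, -0.6]
grip_width: 0.0281
gripper_force: 59.2
```

play_rows --rows '[[[0,0,0,0,0.4],[0,0,0,0,0.4],[0,0,0,0,0.4],[0,0,-1,0,0.4],[0,0,-1,0,0.4],[0,0.5,0,0,0.4],[0,1,0,0,0.4],[0,1,0,0,0.4]]]'

```text
time_s: 16.32
ee_pos: [0.5752, -0.1889, 0.2697]
orientation: [[-1.0, 0.003, 0.002], [0.003, 1.0, -0.001], [-0.002, -0.001, -1.0]]
force: [-0.4, 0.3, -0.6]
grip_width: 0.06
gripper_force: 0.0
```

```bash
python3 chk.py
```

```text
16.3167 [ 0.57519925 -0.18894639  0.26967397] 0.059972820693958595 [-0.37096231  0.31526364 -0.55711467]
scene [180.8 251. ] [167 237  32  30 381] at z=.02: [ 0.564 -0.245  0.02 ]
side [255.5 278.1] [243 263  23  33 362] at z=.02: [ 0.57  -0.243  0.02 ]
```

All three sweets are in the jar, with a merged area about three times that of one sweet. Next is the lid.

play_rows --rows '[[[0,1,0,0,0.4],[0,1,0,0,0.4],[0,1,0,0,0.4],[0,1,0,0,0.4],[0.1,1,0,0,0.4],[0.1,1,0,0,0.4],[0.1,1,0,0,0.4],[0.1,1,0,0,0.4]]]'

```text
time_s: 17.08
ee_pos: [0.565, 0.0126, 0.2691]
orientation: [[-1.0, 0.0, 0.001], [0.0, 1.0, -0.0], [-0.001, -0.0, -1.0]]
force: [-0.2, -0.1, 0.3]
grip_width: 0.06
gripper_force: 0.0
```

play_rows --rows '[[[0,1,0.7,0,0.4],[0,1,0.7,0,0.4],[0,1,0.7,0,0.4],[0,1,0.7,0,0.4],[0,1,0.7,0,0.4],[0,1,0.7,0,0.4],[0,1,0.7,0,0.4],[0,1,0.7,0,0.4]]]'

```text
time_s: 17.75
ee_pos: [0.5653, 0.2126, 0.1281]
orientation: [[-1.0, 0.001, 0.001], [0.001, 1.0, 0.0], [-0.001, 0.0, -1.0]]
force: [-0.1, -0.4, -0.2]
grip_width: 0.0598
gripper_force: 0.0
```

play_rows --rows '[[[0,0.9,0,0,0.4],[0,0,0,0,0.4],[0,0,0,0,0.4],[0,0,0,0,0.4]]]'

```text
time_s: 18.08
ee_pos: [0.5655, 0.2334, 0.1289]
orientation: [[-1.0, 0.0, 0.001], [0.0, 1.0, -0.001], [-0.001, -0.001, -1.0]]
force: [-0.1, -0.2, 0.1]
grip_width: 0.0596
gripper_force: 0.0
```

```bash
cat > lid.py <<'E'
from h import *
P=[]
for i in range(3):
    f=grab('wrist','lid');P.append(telemetry.sense()['ee_pos'])
print(telemetry.sense()['time_s'],np.mean(P,0).round(4))
hsv=cv2.cvtColor(f['pixels'],cv2.COLOR_BGR2HSV)
m=((hsv[...,0]<25)&(hsv[...,1]>60)).astype(np.uint8);N,l,st,c=cv2.connectedComponentsWithStats(m);i=1+np.argmax(st[1:,4])
print(st[i],c[i]);print('disc',plane(f,st[i][0]+st[i][2]/2,st[i][1]+st[i][3]/2,.016))
t=np.linspace(0,2*np.pi,60);X=.565,.238
for r,z in((.03,.018),(.03,.010),(.011,.042)):
    Q=proj(f,[[X[0]+r*np.cos(a),X[1]+r*np.sin(a),z] for a in t]);print(r,z,np.r_[Q.min(0),Q.max(0)].round())
E
python3 lid.py
```

```text
18.2333 [0.5658 0.2324 0.1291]
[ 232  154   74   71 4095] [268.27912088 189.07716728]
disc [0.56221096 0.24088047 0.016     ]
0.03 0.018 [228. 157. 303. 228.]
0.03 0.01 [229. 155. 302. 224.]
0.011 0.042 [251. 190. 282. 219.]
```

View pics/lid.png

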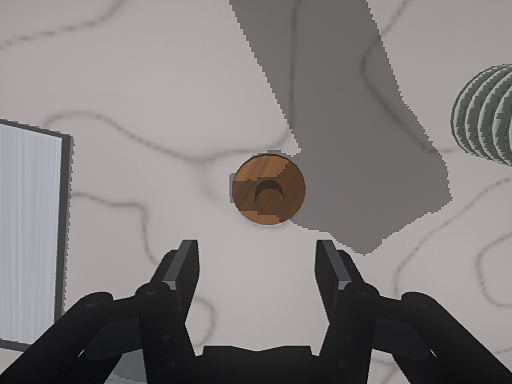

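The wrist view shows the lid disc centred at (268.5,189) with the knob near (270,200), which puts the lid at (0.563, 0.240). I'll grip the knob.

play_rows --rows '[[[0.11,0.3,0.4,0,0.4],[0,0,1,0,0.4],[0,0,1,0,0.4],[0,0,0.9,0,0.4],[0,0,0,0,0.4],[0,0,0,0,0.4]]]'

```text
time_s: 18.73
ee_pos: [0.561, 0.2411, 0.0449]
orientation: [[-1.0, 0.0, -0.003], [0.0, 1.0, -0.001], [0.003, -0.001, -1.0]]
force: [0.1, 0.4, 0.1]
grip_width: 0.0598
gripper_force: 0.0
```

play_rows --rows '[[[0,0,0,0,-1],[0,0,0,0,-1],[0,0,0,0,-1],[0,0,0,0,-1],[0,0,0,0,-1],[0,0,0,0,-1]]]'

```text
time_s: 19.23
ee_pos: [0.5636, 0.2421, 0.0481]
orientation: [[-1.0, 0.0, 0.003], [0.0, 1.0, 0.001], [-0.003, 0.001, -1.0]]
force: [0.1, 0.2, 6.8]
grip_width: 0.0192
gripper_force: 58.6
```

play_rows --rows '[[[0,0,-0.5,0,-1],[0,0,-1,0,-1],[0,0,-1,0,-1],[0,0,-1,0,-1],[0,0,0,0,-1],[0,0,0,0,-1]]]'

```text
time_s: 19.73
ee_pos: [0.5637, 0.2423, 0.1365]
orientation: [[-1.0, 0.0, 0.004], [0.0, 1.0, 0.002], [-0.004, 0.002, -1.0]]
force: [-0.1, -1.1, -0.9]
grip_width: 0.0193
gripper_force: 58.9
```

```bash
cat > held.py <<'E'
from h import *
P=[]
for i in range(3):
    f=grab('wrist','held');s=telemetry.sense();P.append(s['ee_pos'])
T=np.mean(P,0);print(s['time_s'],T.round(4),s['force'],s['grip_width'])
hsv=cv2.cvtColor(f['pixels'],cv2.COLOR_BGR2HSV)
m=((hsv[...,0]<25)&(hsv[...,1]>60)).astype(np.uint8);N,l,st,c=cv2.connectedComponentsWithStats(m);i=1+np.argmax(st[1:,4])
print([st[i][0],st[i][1],st[i][0]+st[i][2],st[i][1]+st[i][3]])
t=np.linspace(0,2*np.pi,60);o=T[2]-.046
for r,z in((.03,.018),(.03,.010),(.011,.042)):
    Q=proj(f,[[T[0]+r*np.cos(a),T[1]+r*np.sin(a),z+o] for a in t]);print(r,z,np.r_[Q.min(0),Q.max(0)].round())
E
python3 held.py
```

```text
19.8833 [0.562  0.2413 0.1339] [ 0.25205411  0.19372042 -1.60195169] 0.01951305241817678
[np.int32(204), np.int32(189), np.int32(310), np.int32(288)]
0.03 0.018 [204. 194. 315. 293.]
0.03 0.01 [206. 189. 312. 285.]
0.011 0.042 [236. 251. 283. 292.]
```

View pics/held.png

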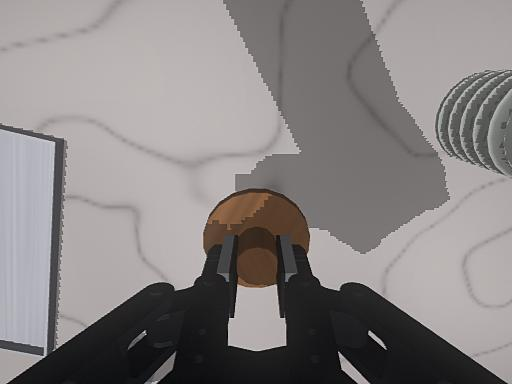

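The wrist view shows the lid held level by its knob. The disc spans x 204–310 and y 189–288, as predicted. I'll carry it to the jar.

play_rows --rows '[[[0,0,-0.8,0,-1],[0,-0.5,-1,0,-1],[0,-1,-1,0,-1],[0,-1,-1,0,-1],[0,-1,-1,0,-1],[0,-1,-0.7,0,-1],[0,-1,0,0,-1],[0,-1,0,0,-1]]]'

```text
time_s: 20.55
ee_pos: [0.5624, 0.078, 0.2717]
orientation: [[-1.0, 0.0, 0.001], [0.0, 1.0, 0.0], [-0.001, 0.0, -1.0]]
force: [-0.2, 0.5, -1.1]
grip_width: 0.0194
gripper_force: 58.9
```

play_rows --rows '[[[0,-1,0,0,-1],[-0.1,-1,0,0,-1],[-0.1,-1,0,0,-1],[-0.1,-1,0,0,-1],[-0.1,-1,0,0,-1],[-0.14,-1,0,0,-1],[0,-1,0,0,-1],[0,-1,0,0,-1]]]'

```text
time_s: 21.22
ee_pos: [0.575, -0.1219, 0.2697]
orientation: [[-1.0, -0.0, -0.003], [-0.0, 1.0, 0.001], [0.003, 0.001, -1.0]]
force: [0.6, 0.8, -1.1]
grip_width: 0.0193
gripper_force: 58.9
```

play_rows --rows '[[[0,-1,0,0,-1],[0,-1,0,0,-1],[0,-1,0,0,-1],[0,-0.7,0,0,-1],[0,0,0,0,-1],[0,0,0,0,-1],[0,0,0,0,-1]]]'

```text
time_s: 21.8
ee_pos: [0.5754, -0.212, 0.2701]
orientation: [[-1.0, -0.001, -0.002], [-0.001, 1.0, 0.002], [0.002, 0.002, -1.0]]
force: [-0.4, 1.0, -0.5]
grip_width: 0.0194
gripper_force: 58.9
```

```bash
python3 see.py w8 .2 | head -1; python3 held.py | head -1
```

```text
21.95 [[0.5757, -0.2115, 0.2704], [0.5759, -0.2114, 0.2707], [0.576, -0.2115, 0.271]] [ 0.5759 -0.2115  0.2707]
22.1 [ 0.576  -0.212   0.2712] [ 0.39825166  0.20919694 -1.18601317] 0.019630880900877595
```

play_rows --rows '[[[0,-0.75,0,0,-1],[0,-0.75,0,0,-1],[0,0,0,0,-1],[0,0,0.5,0,-1],[0,0,0.4,0,-1],[0,0,0.4,0,-1],[0,0,0.3,0,-1],[0,0,0,0,-1]]]'

```text
time_s: 22.77
ee_pos: [0.575, -0.2495, 0.2289]
orientation: [[-1.0, -0.001, -0.003], [-0.001, 1.0, 0.002], [0.003, 0.002, -1.0]]
force: [0.4, 0.7, -0.8]
grip_width: 0.0197
gripper_force: 58.9
```

play_rows --rows '[[[0,0,0.1,0,-1],[0,0,0,0,-1],[0,0,0,0,-1]]]'

```text
time_s: 23.02
ee_pos: [0.5759, -0.2507, 0.2289]
orientation: [[-1.0, -0.0, 0.0], [-0.0, 1.0, -0.0], [-0.0, -0.0, -1.0]]
force: [-0.8, -0.5, -0.3]
grip_width: 0.0197
gripper_force: 58.9
```

```bash
python3 - <<'E'
from h import *
a=grab('scene')['pixels'][185:260,135:215];b=grab('side')['pixels'][200:275,220:300]
cv2.imwrite('pics/c2.png',np.hstack([cv2.resize(i,None,fx=5,fy=5,interpolation=2) for i in(a,b)]))
E
python3 held.py | head -1
```

```text
23.2667 [ 0.5759 -0.2509  0.229 ] [ 0.46867673 -0.21687659 -0.65619267] 0.01946365404823431
```

play_rows --rows '[[[0,0,0.06,0,-1],[0,0,0,0,-1],[0,0,0,0,-1],[0,0,0,0,-1]]]'

```text
time_s: 23.6
ee_pos: [0.5761, -0.2511, 0.2281]
orientation: [[-1.0, 0.0, 0.001], [0.0, 1.0, -0.001], [-0.001, -0.001, -1.0]]
force: [-1.4, 0.4, 5.5]
grip_width: 0.0193
gripper_force: 59.4
```

play_rows --rows '[[[0,0,0.04,0,-1],[0,0,0,0,-1],[0,0,0,0,-1],[0,0,0,0,-1]]]'

```text
time_s: 23.93
ee_pos: [0.5762, -0.2511, 0.228]
orientation: [[-1.0, 0.0, 0.001], [0.0, 1.0, -0.001], [-0.001, -0.001, -1.0]]
force: [-3.3, 0.3, 9.9]
grip_width: 0.0192
gripper_force: 60.2
```

Contact came at the expected height with the disc on the rim, so I'll release and retreat.

play_rows --rows '[[[0,0,-0.06,0,-1],[0,0,0,0,0.3],[0,0,0,0,0.3],[0,0,0,0,0.3],[0,0,0,0,0.3],[0,0,-0.5,0,0.3],[0,0,-1,0,0.3],[0,0,-1,0,0.3]]]'

```text
time_s: 24.6
ee_pos: [0.5751, -0.2505, 0.2906]
orientation: [[-1.0, -0.0, -0.002], [-0.0, 1.0, 0.001], [0.002, 0.001, -1.0]]
force: [0.6, -0.5, 0.1]
grip_width: 0.0553
gripper_force: 0.0
```

play_rows --rows '[[[0,1,-1,0,0.3],[0,1,0,0,0.3],[0,1,0,0,0.3],[0,1,0,0,0.3],[0,0,0,0,0.3],[0,0,0,0,0.3]]]'

```text
time_s: 25.1
ee_pos: [0.5763, -0.1486, 0.3165]
orientation: [[-1.0, -0.004, 0.001], [-0.004, 1.0, 0.0], [-0.001, 0.0, -1.0]]
force: [-0.4, -0.4, 0.7]
grip_width: 0.0555
gripper_force: 0.0
```

```bash
python3 - <<'E'
from h import *
s=telemetry.sense();print(s['time_s'],s['ee_pos'],s['grip_width'])
B={}
for n,box in(('scene',(155,195,200,232)),('side',(235,225,285,263)),('wrist',(0,100,256,300))):
    f=grab(n,n+'end');im=f['pixels'];hsv=cv2.cvtColor(im,cv2.COLOR_BGR2HSV)
    m=((hsv[...,0]<25)&(hsv[...,1]>60)).astype(np.uint8);k=np.zeros_like(m);k[box[1]:box[3],box[0]:box[2]]=1
    N,l,st,c=cv2.connectedComponentsWithStats(m*k);i=1+np.argmax(st[1:,4]);b=st[i]
    t=np.linspace(0,2*np.pi,60)
    Q=np.vstack([proj(f,[[.576+r*np.cos(a),-.25+r*np.sin(a),z] for a in t]) for r,z in((.03,.19),(.03,.198),(.011,.222))])
    print(n,'obs',b[0],b[1],b[0]+b[2],b[1]+b[3],'exp',Q.min(0).round(1),Q.max(0).round(1))
E
```

```text
25.1 [ 0.5762792  -0.14863902  0.31646085] 0.05546433857382679
scene obs 163 212 185 231 exp [162.2 210.4] [184.9 230.2]
side obs 247 239 269 259 exp [246.1 237.5] [269.3 259. ]
wrist obs 101 155 175 225 exp [101.7 154.2] [177.8 225.6]
```

The lid matches the seated prediction in all three views, so I'm handing in.

```bash
python3 -c "
from rig import order;print(order.close_job())"
```

```text
the job is handed in; nothing more can be done
None
```

I handed the job in at about 25 s of the 72 s allowed: all three sweets look to be in the jar's body, and the lid matches its seated position within 2–3 px in all three views; no verdict came back.

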